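Snap a ticket holder onto the display rail

TASK

Pick up the loose black price-ticket holder and push it down over the round rail of the display stand, between the rail's two middle collars, until both spring jaws have snapped past the rod and it sits fully home and upright, with its ticket facing the robot's side of the stand. The rail's height has been set by hand, so feel for the rod and never press harder than 25 N; let go of the holder, and leave the neighbouring goods where they are.

Things in the scene. Friction and masses are not known exactly. Their poses are not given: they have to be found in the camera images.
- ticket_clip: Loose black plastic ticket holder, about 60 g, standing on its two jaws on the table. Origin: axis of its round seat, where the rod's axis lies when home, 15.5 mm above the table at the start; z up, y along the seat, -x the ticket side. 36 mm long (y). Crown 28 mm wide (x), z = 9 to 17 mm, its flat underside meets the rod when home. Ticket plate 60 (y) x 34 mm at x = -19 to -32, z = -15 to 21 mm.
- clip_stem (a point): middle of the grip stem, 42 mm straight above the holder's origin. The stem is 12 mm thick (x) and 30 mm long (y), from 16 to 61 mm above the origin; grip it across x with the fingertips higher than 22 mm above the origin
- clip_mouth (a point): middle of the mouth below, 13 mm under the origin, between the jaw lips (28 mm apart, bottom at z = -15.5). The jaws narrow upward to 13 mm between the catches at z = -4.5. Pushed over the 18 mm rod they touch it with the rod's axis about 12 mm below the origin; resistance climbs to a peak of 13 to 20 N, drops as they snap past the widest point, then the crown stops hard on the rod
- ticket_face (a point): middle of the white ticket on the holder's plate, 28 mm to the -x side of the holder's origin and 3 mm above it
- jaw_front (a joint): spread of the jaw on the ticket side (-x), rad: 0 relaxed, about 0.15 at the widest of the rod, 0.03 to 0.12 (both jaws together about 0.15) when home and gripping it; sprung towards 0
- jaw_back (a joint): spread of the other jaw (+x), rad; same values
- rail_stand: Fixed stand: wooden foot 100 (x) x 270 (y) x 16 mm, two dark sleeves (22 mm thick, tops at z = 66) at y = -110 and 110 mm, carrying a round steel rod, 18 mm in diameter, along y straight above x = 0. Origin: centre of the foot's underside; z up; -x faces the robot. The posts are telescopic, locked: the rod's axis is 85 to 125 mm above the origin, not measured
- rail_bay (a point): point on the top of the foot (16 mm above the stand's origin) straight below the middle of the bare stretch of rod. Two dark collars on the rod, 26 mm in diameter and 8 mm wide, at 45 mm to either side (stand's y), bound the stretch: 82 mm of bare rod between them
- hare: cream chocolate hare with a yellow bow, 78x64x123 mm, behind the stand, origin under it; leave it alone
- pink_carton: pink soap carton 62x86x85 mm, to the right of the stand, origin under it; leave it alone
- carrots: flat pack of orange sticks 129x91x41 mm, left in front, origin under it; leave it alone
Things that resemble listed ones, but are neither listed nor needed, are in the scene too. Leave any orange or red look-alike of the ticket_clip alone.

How it is judged:
By the outcome, as a careful person would: the job done as asked, in the order asked, and still so for the second after the job is handed in, with the robot touching nothing.
It also fails if it takes over 48 s, if anything falls off the work surface, if the arm or the gripper's body presses on something with over 40 N, if the wrist force passes 120 N, or if a joint passes its speed limit or range.

ROBOT

A 6-joint arm with a two-finger parallel gripper is mounted at the origin on a cart in front of the work surface, level with it; the furniture and walls round the work are solid. World frame = base frame: x ahead of the robot, y to its left, z up, the work surface at z = 0. Lengths are in mm, angles in rad, forces in N, time in s.
With the tool pointing down it reaches from about 250 to 775 mm from the base axis. Payload 4 kg.
Tool frame: the origin (TCP) lies at the very end of the fingers, on their centre line; the grasp point (between the pads) lies 19 mm behind it; z points along the fingers, y is the line along which they close (so a half turn about z gives the same grasp; the last joint's range is limited). The gripper opens to 94 mm and grips with 3 to 60 N. Pads are 16 mm wide; open, the fingers measure 119 mm over their backs; the gripper's body (75 mm by 177 mm) begins 78 mm behind the grasp point.
Start: joints at [-1.241, 0.087, 1.371, -0, 1.684, -0.103], TCP at [230.678, -499.308, 205.506] pointing down, gripper open.
Joint ranges: [-3.1, 3.1], [-0.76, 2.03], [0.27, 2.55], [-1.08, 4.22], [0.17, 2.65], [-2.57, 2.57]. Speed limits (rad/s): [2.79, 2.79, 3.14, 3.14, 3.14, 3.14].

INTERFACE

Orientations are given as a 3x3 rotation matrix whose columns are the frame's x, y, z axes.
In Python, from plant import env gives the robot as it stands. The module is installed in compiled form; this text tells all that it offers.
- The arm moves only by the tool jog_arm, never from a script. Its argument "motion" is one flat list of numbers, 6 for each row, row after row: the shift along the tool's x, y, z as a fraction of full scale, then the turn, a rotation vector about the tool's x, y, z as a fraction of full scale. In form: [dx, dy, dz, rx, ry, rz, dx, dy, dz, rx, ry, rz, ...]. A call has 1 to 12 rows; each row is the pose to reach, as a shift and turn from the pose commanded when the call began, along the tool's axes at that moment; what a row does not reach only later rows make up. Full scale, the value 1, is 0.5 m for a shift and 120 degrees for a turn. A row lasts 1/12 s, in which the tool goes at most 41.7 mm and 7.16 degrees, less where a joint would pass 70% of its speed; a pose out of reach is approached as far as the arm can. A call with a number of a shift or a turn outside -1 to 1 is refused whole. A call with a gripper value outside its range is refused whole. "claw" is the gripper's target within -1 to 1 (shut at 1, half-way at 0, fully open at -1), set as the call begins (left out, the last holds). The fingers move at their own pace and stop on an object; "squeeze" is the grip in N (left out, the last holds). Time passes only in rows, so rows that repeat a pose let the fingers close. It gives the time, the measured TCP pose, the force, the opening and the grip force at its end, in the units of the state.
- env.state(): the state, without advancing time (a new reading comes with each control period).
- env.get_image(name): name is "side" or "top" or "wrist"; returns a dict with "image" (400x640x3 uint8, red, green, blue), "intrinsics" (3x3 intrinsics, pixels), "R" (3x3) and "t" (3): a world point X has camera coordinates R X + t; the wrist camera has in their place "tool_from_camera" (4x4, takes a point from camera to tool coordinates, whose origin is the TCP and whose axes are the flange's). Camera axes: x right, y down, z forward; pixel columns grow to the right and rows downward; lengths in mm; the calibration is good to about 2 mm. A picture is of the moment at which its call begins: read the wrist's pose just before it. There is no depth.
- env.sign_off(): hands the job in; it is judged then, once.
The state is a dict: "time_s": time; "joint_pos": joint angles; "dq": joint speeds; "tau": joint torques, N m; "tcp_pos": TCP position; "ee_rot": TCP orientation; "ft_force": force on the tool from outside, world axes, zero at the start; "torque": the same for the moment, N m; "width": finger opening in mm; "gripper_force": force on a finger pad.
Only numpy, scipy, OpenCV 4.12 (cv2) and the standard library are available. Lean on these libraries where they do the work, as an engineer would, in place of code of your own. Each camera call takes 0.05 s, during which the arm holds its last target. There are 200 camera calls.

## Working session

There is one attempt and no reset: what is moved stays moved. The work goes in short steps, Python scripts to look and compute and a tool call to move; the robot and the scene stay as the last step left them, time stands still between calls to the robot, and variables do not carry over. Pictures are saved under pics/ and viewed, at most 10 in all, crops included, and the job is handed in when it is done.

Besides the shell and the picture viewer there is one more tool, called as name(argument=value, ...) on one line, values as JSON. jog_arm: Moves the arm, as the interface text tells. Shift numbers are shares of 0.5 m and turn numbers shares of 120 degrees, none past 1 either way. Its arguments: {"type":"object","properties":{"motion":{"type":"array"},"claw":{"type":"number"},"squeeze":{"type":"number"}},"required":["motion"]}

```bash
mkdir -p pics; cat > h.py <<'E'
import numpy as np, cv2, pickle
from plant import env
def snap(n,f):
    s=env.state(); d=env.get_image(n); d['s']=s
    cv2.imwrite(f'pics/{f}.png',d['image'][:,:,::-1]); pickle.dump(d,open(f'{f}.pkl','wb')); return d
def load(f): return pickle.load(open(f'{f}.pkl','rb'))
def ray(d,u,v):
    K=np.array(d['intrinsics']); c=np.linalg.inv(K)@[u,v,1]
    if 'R' in d and d.get('R') is not None:
        R=np.array(d['R']);t=np.array(d['t']); return -R.T@t, R.T@c
    T=np.array(d['tool_from_camera']); E=np.array(d['s']['ee_rot']); p=np.array(d['s']['tcp_pos'])
    return E@T[:3,3]+p, E@T[:3,:3]@c
def onz(d,u,v,z):
    o,r=ray(d,u,v); return o+r*(z-o[2])/r[2]
def proj(d,X):
    K=np.array(d['intrinsics']); q=K@(np.array(d['R'])@X+np.array(d['t'])); return q[:2]/q[2]
E
python3 - <<'E'
from h import *
s=env.state(); print(s)
for n in ['side','top','wrist']:
    d=snap(n,n+'0')
    print(n,np.round(ray(d,320,200)[0]),np.round(ray(d,320,200)[1],2))
E
```

```text
{'time_s': 0.0, 'joint_pos': array([-1.24111627e+00,  8.79406370e-02,  1.37219995e+00, -1.72025849e-05,
        1.68355977e+00, -1.03093873e-01]), 'dq': array([ 1.38694065e-03,  8.33013442e-05, -5.79561277e-04, -1.19124503e-03,
        6.51359835e-04, -1.42676954e-03]), 'tau': array([ 2.52726693e-07, -3.40181315e+01, -3.02427328e+01,  7.17650517e-02,
        3.26915283e-02, -1.65496149e-04]), 'tcp_pos': array([ 230.48935509, -498.80275521,  204.33954631]), 'ee_rot': array([[ 9.07806759e-01,  4.19388126e-01, -6.98520538e-04],
       [ 4.19388660e-01, -9.07804603e-01,  1.98865882e-03],
       [ 1.99899739e-04, -2.09826952e-03, -9.99997779e-01]]), 'ft_force': array([-0.31918861,  0.33927665, -0.33722539]), 'torque': array([-0.02542453,  0.02731343,  0.01384459]), 'gripper_force': 0.0, 'width': 94.14749086146122}
side [ -48. 1215.  768.] [ 0.42 -0.8  -0.44]
top [ 465.    2. 1038.] [ 0.13  0.01 -0.99]
wrist [ 305. -465.  384.] [-0.27 -0.13 -0.96]
```

View pics/top0.png

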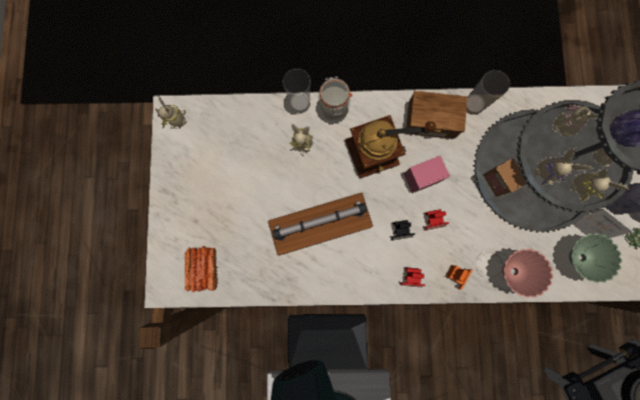

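View pics/side0.png

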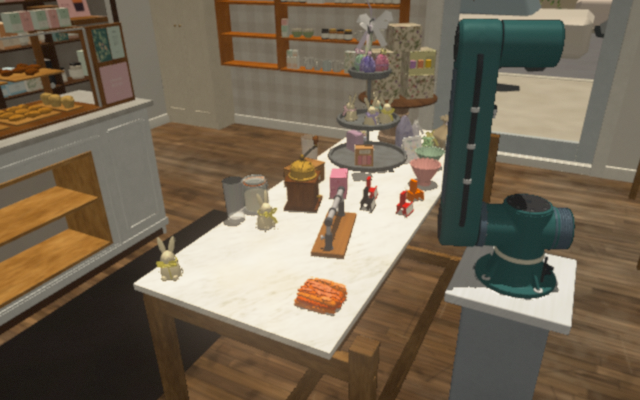

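The top view shows the stand at about (320,223), the black holder at (401,230), red look-alikes at (435,219) and (413,277), and an orange one at (460,275). The pink carton is at (427,173). The side view agrees. I'll enlarge the region and measure.

```bash
python3 - <<'E'
from h import *
d=load('top0'); im=d['image']
c=im[180:290,250:470]; cv2.imwrite('pics/topc.png',cv2.resize(c,None,fx=3.6,fy=3.6,interpolation=cv2.INTER_CUBIC)[:,:,::-1])
# foot: brown mask
hsv=cv2.cvtColor(im,cv2.COLOR_RGB2HSV)
m=cv2.inRange(hsv,(5,90,50),(20,255,200)); m2=np.zeros_like(m); m2[185:260,262:378]=m[185:260,262:378]
m2=cv2.morphologyEx(m2,cv2.MORPH_CLOSE,np.ones((9,9)))
cs=max(cv2.findContours(m2,0,2)[0],key=cv2.contourArea)
P=np.array([onz(d,u,v,16)[:2] for u,v in cs[:,0]],np.float32)
r=cv2.minAreaRect(P); print('foot',r, cv2.boxPoints(r))
k=cv2.inRange(hsv,(0,0,0),(180,255,60))[215:245,385:417]
n,l,st,ce=cv2.connectedComponentsWithStats(k); print(st,ce+[385,215])
print('clip',onz(d,401,230,30))
E
```

```text
foot ((537.4315185546875, 14.057891845703125), (96.93689727783203, 266.17938232421875), 15.767638206481934) [[ 454.62152   128.96898 ]
 [ 526.9522   -127.1945  ]
 [ 620.2415   -100.853195]
 [ 547.9108    155.31029 ]]
[[  0   0  32  30 718]
 [  7   6  21  19 242]] [[400.21309192 229.70194986]
 [401.35123967 228.90082645]]
clip [ 515.03925142 -200.41369062   30.        ]
```

View pics/topc.png

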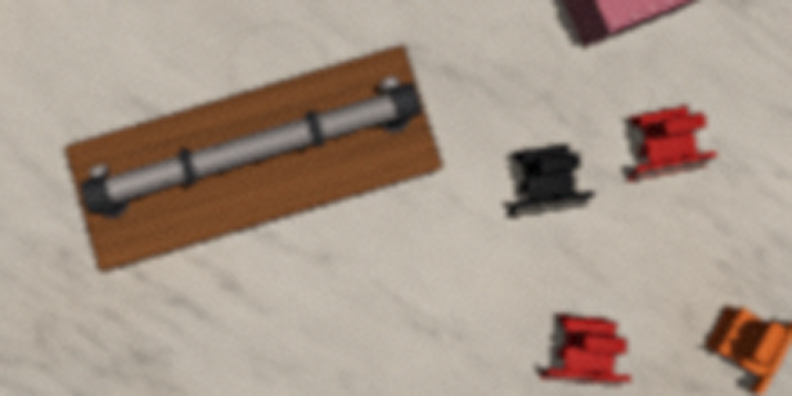

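The enlarged view shows the holder at about (547,178) in the crop, plate towards the robot. The stand's four-collar rod runs from (100,190) to (405,103). The foot measures 97x266 mm against a true 100x270, so the stand's centre is (537,14) with a yaw of 15.8°. I'm moving above the holder for a close look.

jog_arm(motion=[0.767, -0.305, 0.01, 0, 0, -0.625, 0.767, -0.305, 0.01, 0, 0, -0.625, 0.767, -0.305, 0.01, 0, 0, -0.625, 0.767, -0.305, 0.01, 0, 0, -0.625, 0.767, -0.305, 0.01, 0, 0, -0.625, 0.767, -0.305, 0.01, 0, 0, -0.625, 0.767, -0.305, 0.01, 0, 0, -0.625, 0.767, -0.305, 0.01, 0, 0, -0.625, 0.767, -0.305, 0.01, 0, 0, -0.625, 0.767, -0.305, 0.01, 0, 0, -0.625, 0.767, -0.305, 0.01, 0, 0, -0.625, 0.767, -0.305, 0.01, 0, 0, -0.625], claw=-0.2)

```text
time_s: 1.15
tcp_pos: [515.8, -198.0, 199.7]
ee_rot: [[-0.175, 0.985, -0.001], [0.985, 0.175, 0.001], [0.001, -0.001, -1.0]]
ft_force: [-0.3, -0.5, 0.1]
width: 56.3
gripper_force: 0.0
```

```bash
python3 - <<'E'
from h import *
d=snap('wrist','w1'); s=d['s']; print(s['time_s'],s['tcp_pos'],s['ee_rot'].round(4),s['width'],s['ft_force'])
E
```

```text
1.15 [ 515.76208126 -197.96872176  199.65010198] [[-1.752e-01  9.845e-01 -1.400e-03]
 [ 9.845e-01  1.752e-01  5.000e-04]
 [ 8.000e-04 -1.300e-03 -1.000e+00]] 56.32150055158739 [-0.28651532 -0.53709218  0.07231915]
```

View pics/w1.png

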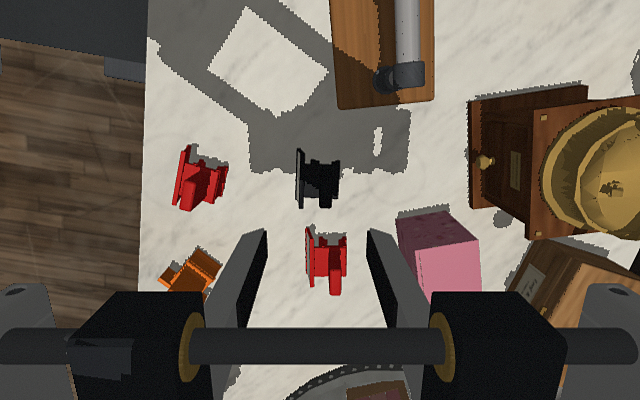

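The wrist view shows the black holder at about (318,180), its plate on the left at columns 295–303. The red look-alike is at (325,260), well separated. The rail end is at (410,75). I'll enlarge the holder to locate the stem top.

```bash
python3 - <<'E'
from h import *
d=load('w1'); im=d['image']
c=im[138:218,280:360].astype(float); c=255*(c/255)**0.45
cv2.imwrite('pics/w1c.png',cv2.resize(c.astype('uint8'),None,fx=7,fy=7,interpolation=cv2.INTER_NEAREST)[:,:,::-1])
for u,v,z in [(318,180,76),(299,148,36),(299,206,36)]: print(onz(d,u,v,z))
E
```

```text
[ 516.30884375 -191.75069783   76.        ]
[ 493.54720905 -172.31139335   36.        ]
[ 503.47792878 -232.72277132   36.        ]
```

View pics/w1c.png

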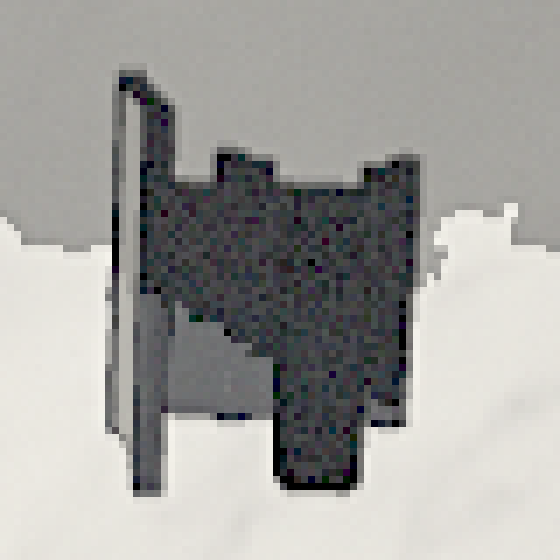

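```bash
python3 - <<'E'
from h import *
d=load('w1')
f=lambda c,r,z: onz(d,280+c/7,138+r/7,z)[:2]
def seg(n,a,b):
    v=a-b; print(n,a.round(1),b.round(1),'len',np.linalg.norm(v).round(1),'yaw',np.degrees(np.arctan2(-v[0],v[1])).round(1))
seg('platetop',f(175,103,36),f(161,494,36))
seg('platebot',f(118,72,0.5),f(106,433,.5))
a,b=f(274,490,76.5),f(358,490,76.5); print('stem end',a,b,np.linalg.norm(b-a))
y=np.radians(9.5); X=np.array([np.cos(y),np.sin(y)]);Y=np.array([-X[1],X[0]])
print('centre from stem',(a+b)/2+15*Y)
pt=(f(175,103,36)+f(161,494,36))/2; print('from plate top: ', pt+19*X, pt+22*X)
print('crown/jaw +x +y corner z=32', f(418,157,32))
E
```

```text
platetop [ 500.3 -175.9] [ 508.1 -234.8] len 59.4 yaw 7.6
platebot [ 490.4 -178.6] [ 498. -238.] len 59.8 yaw 7.3
stem end [ 522.0874674  -217.81885047] [ 533.07117573 -215.84651298] 11.159389051573443
centre from stem [ 525.10360748 -202.0383977 ]
from plate top:  [ 522.92068741 -202.23185675] [ 525.87954422 -201.73671393]
crown/jaw +x +y corner z=32 [ 536.59870644 -178.18106392]
```

jog_arm(motion=[-0.011, 0.0167, 0.22, 0, 0, 0.0217, -0.011, 0.0167, 0.22, 0, 0, 0.0217, -0.011, 0.0167, 0.22, 0, 0, 0.0217, -0.011, 0.0167, 0.22, 0, 0, 0.0217, -0.011, 0.0167, 0.22, 0, 0, 0.0217])

```text
time_s: 1.62
tcp_pos: [522.2, -204.5, 89.0]
ee_rot: [[-0.122, 0.992, -0.004], [0.993, 0.122, 0.002], [0.002, -0.004, -1.0]]
ft_force: [0.5, -0.6, 0.1]
width: 56.5
gripper_force: 0.0
```

```bash
python3 - <<'E'
from h import *
d=snap('wrist','w2'); s=d['s']; print(s['time_s'],s['tcp_pos'],s['ee_rot'].round(4),s['width'])
c=d['image'][150:400,180:460].astype(float); c=255*(c/255)**0.45
cv2.imwrite('pics/w2c.png',cv2.resize(c.astype('uint8'),None,fx=2.4,fy=2.4)[:,:,::-1])
E
```

```text
1.6167 [ 522.20051782 -204.51692316   89.01712523] [[-0.1222  0.9925 -0.0039]
 [ 0.9925  0.1222  0.0017]
 [ 0.0022 -0.0037 -1.    ]] 56.5121491552681
```

View pics/w2c.png

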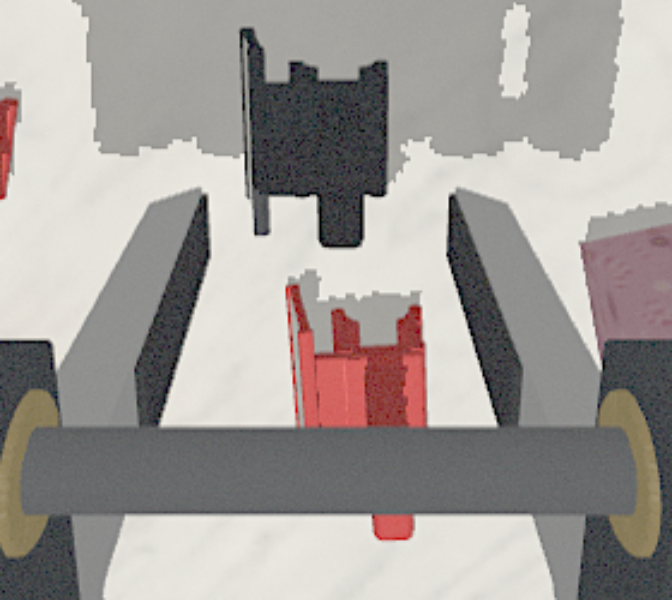

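```bash
python3 - <<'E'
from h import *
d=load('w2')
f=lambda c,r,z: onz(d,180+c/2.4,150+r/2.4,z)[:2]
a,b=f(319,247,76.5),f(363,247,76.5);print(a,b,np.linalg.norm(b-a))
y=np.radians(7.5); X=np.array([np.cos(y),np.sin(y)]);Y=np.array([-X[1],X[0]])
print((a+b)/2+15*Y)
p,q=f(264,55,36),f(268,235,36);v=p-q;print(p,q,np.linalg.norm(v),np.degrees(np.arctan2(-v[0],v[1])))
s=env.state();print(s['tcp_pos'],s['ee_rot'][:,2],s['dq'])
E
```

```text
[ 521.99276601 -217.1421185 ] [ 533.14627829 -215.73445347] 11.241990792102296
[ 525.61162927 -201.56661306]
[ 500.70375401 -178.36704367] [ 507.71623003 -234.68125214] 56.749140043535625 7.0981670964009025
[ 523.8578573  -205.15796696   91.56977984] [ 6.51192486e-04 -5.70847757e-04 -9.99999625e-01] [ 0.00820316 -0.02743693 -0.0503657   0.00240878 -0.00582442 -0.00339337]
```

jog_arm(motion=[0.0052, 0.0039, 0.05, 0, 0, 0, 0.0052, 0.0039, 0.093, 0, 0, 0, 0.0052, 0.0039, 0.093, 0, 0, 0, 0.0052, 0.0039, 0.093, 0, 0, 0])

```text
time_s: 2.0
tcp_pos: [526.2, -201.9, 45.9]
ee_rot: [[-0.124, 0.992, 0.002], [0.992, 0.124, -0.001], [-0.001, 0.002, -1.0]]
ft_force: [0.3, -0.9, 0.2]
width: 56.3
gripper_force: 0.0
```

jog_arm(motion=[0, 0, 0, 0, 0, 0, 0, 0, 0, 0, 0, 0, 0, 0, 0, 0, 0, 0, 0, 0, 0, 0, 0, 0, 0, 0, 0, 0, 0, 0, 0, 0, 0, 0, 0, 0], claw=1, squeeze=45)

```text
time_s: 2.5
tcp_pos: [525.8, -201.3, 44.4]
ee_rot: [[-0.125, 0.992, 0.001], [0.992, 0.125, -0.0], [-0.0, 0.001, -1.0]]
ft_force: [0.8, 0.2, 0.1]
width: 19.5
gripper_force: 0.0
```

jog_arm(motion=[0, 0, 0, 0, 0, 0, 0, 0, 0, 0, 0, 0, 0, 0, 0, 0, 0, 0, 0, 0, 0, 0, 0, 0])

```text
time_s: 2.83
tcp_pos: [525.6, -201.2, 44.0]
ee_rot: [[-0.125, 0.992, 0.0], [0.992, 0.125, -0.0], [-0.0, -0.0, -1.0]]
ft_force: [-0.3, 0.3, 0.2]
width: 11.8
gripper_force: 45.0
```

jog_arm(motion=[0, 0, -0.05, 0, 0, 0, 0, 0, -0.13, 0, 0, 0, 0, 0, -0.2, 0, 0, 0, 0, 0, -0.27, 0, 0, 0, 0, 0, -0.34, 0, 0, 0, 0, 0, -0.34, 0, 0, 0, 0, 0, -0.34, 0, 0, 0])

```text
time_s: 3.42
tcp_pos: [526.9, -201.8, 217.0]
ee_rot: [[-0.125, 0.992, 0.005], [0.992, 0.125, -0.003], [-0.003, 0.005, -1.0]]
ft_force: [0.3, -0.1, -1.4]
width: 11.5
gripper_force: 45.0
```

```bash
python3 - <<'E'
from h import *
d=snap('wrist','w3'); s=d['s']; print(s['time_s'],s['tcp_pos'],s['ee_rot'].round(4),s['width'],s['gripper_force'],s['ft_force'])
c=d['image'].astype(float); c=255*(c/255)**0.6
cv2.imwrite('pics/w3c.png',c.astype('uint8')[:,:,::-1])
E
```

```text
3.4167 [ 526.85810823 -201.82599307  216.96502362] [[-0.1252  0.9921  0.0054]
 [ 0.9921  0.1252 -0.0028]
 [-0.0035  0.005  -1.    ]] 11.528535849047271 44.99951899051666 [ 0.28732887 -0.11731639 -1.43033742]
```

View pics/w3c.png

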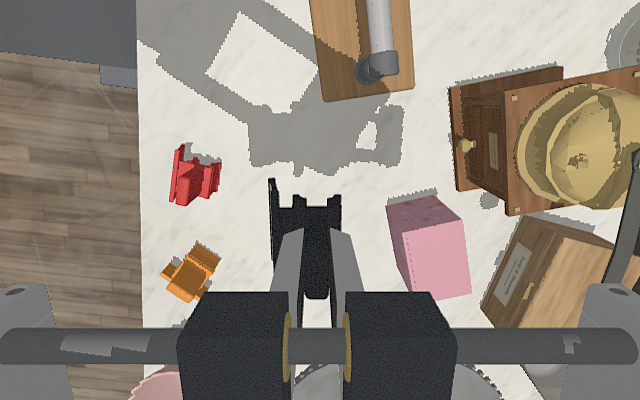

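The holder is gripped at a width of 11.8 mm and lifted; in the picture its plate sits at (273,215). Next I'll move towards the stand to look at the rod.

jog_arm(motion=[0.07, 0.01, 0, 0, 0, -0.03, 0.14, 0.02, 0, 0, 0, -0.06, 0.2215, 0.034, 0, 0, 0, -0.0718, 0.2215, 0.034, 0, 0, 0, -0.0718, 0.2215, 0.034, 0, 0, 0, -0.0718, 0.2215, 0.034, 0, 0, 0, -0.0718, 0.2215, 0.034, 0, 0, 0, -0.0718])

```text
time_s: 4.05
tcp_pos: [528.1, -90.1, 212.5]
ee_rot: [[-0.271, 0.963, -0.003], [0.963, 0.271, 0.0], [0.001, -0.002, -1.0]]
ft_force: [-0.1, -0.3, -0.2]
width: 11.6
gripper_force: 45.0
```

```bash
python3 - <<'E'
from h import *
d=snap('wrist','w4'); s=d['s']; print(s['time_s'],s['tcp_pos'],s['ee_rot'].round(4),s['width'],s['gripper_force'],s['ft_force'])
c=d['image'].astype(float); c=255*(c/255)**0.6
cv2.imwrite('pics/w4c.png',c.astype('uint8')[:,:,::-1])
E
```

```text
4.05 [528.07448308 -90.08636513 212.48653845] [[-2.711e-01  9.625e-01 -2.500e-03]
 [ 9.625e-01  2.711e-01  0.000e+00]
 [ 7.000e-04 -2.400e-03 -1.000e+00]] 11.646417877507172 44.99943673610687 [-0.10564548 -0.28870459 -0.2007541 ]
```

View pics/w4c.png

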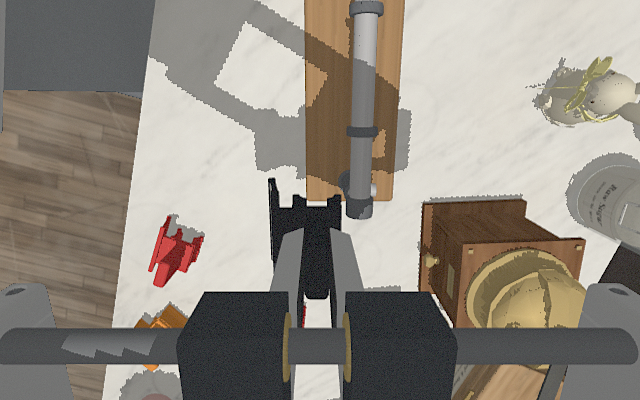

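The wrist view shows the rail's bare stretch between the collars at (362,131) and (366,6), with the foot edges at columns 306 and 400. I'll measure rod height and lateral position.

```bash
python3 - <<'E'
from h import *
d=load('w4'); im=d['image']; g=im.astype(float)
hsv=cv2.cvtColor(im,cv2.COLOR_RGB2HSV)
# rod = unsaturated inside foot columns
m=(hsv[:,:,1]<60)
rc=[];foot=[]
for v in list(range(25,122,4))+[v for v in range(140,165,4)]:
    r=m[v,310:395]; idx=np.where(r)[0]+310
    if len(idx): rc.append((v,idx.min(),idx.max()+1))
    b=np.where((hsv[v,:,1]>75)&(np.arange(640)>295)&(np.arange(640)<412))[0]; foot.append((v,b.min(),b.max()+1))
print(rc[::3]); print(foot[::3])
# collars along rod centre edge columns: brightness profile
for c in (346,350,378,382): 
    print(c,[ (v,int(im[v,c].sum())) for v in list(range(0,18))+list(range(122,142))][::1])
E
```

```text
[(25, np.int64(354), np.int64(377)), (37, np.int64(354), np.int64(377)), (49, np.int64(353), np.int64(376)), (61, np.int64(353), np.int64(376)), (73, np.int64(353), np.int64(375)), (85, np.int64(353), np.int64(375)), (97, np.int64(352), np.int64(374)), (109, np.int64(352), np.int64(374)), (121, np.int64(352), np.int64(373)), (148, np.int64(351), np.int64(372)), (160, np.int64(350), np.int64(372))]
[(25, np.int64(305), np.int64(403)), (37, np.int64(305), np.int64(403)), (49, np.int64(305), np.int64(402)), (61, np.int64(305), np.int64(401)), (73, np.int64(305), np.int64(400)), (85, np.int64(305), np.int64(400)), (97, np.int64(305), np.int64(399)), (109, np.int64(305), np.int64(398)), (121, np.int64(306), np.int64(397)), (148, np.int64(306), np.int64(396)), (160, np.int64(306), np.int64(395))]
346 [(0, 261), (1, 263), (2, 269), (3, 267), (4, 271), (5, 265), (6, 264), (7, 273), (8, 266), (9, 266), (10, 270), (11, 269), (12, 267), (13, 263), (14, 262), (15, 268), (16, 274), (17, 163), (122, 127), (123, 110), (124, 122), (125, 121), (126, 113), (127, 119), (128, 94), (129, 101), (130, 100)
[... 710 characters left out ...]
5, 46), (16, 60), (17, 191), (122, 130), (123, 116), (124, 126), (125, 131), (126, 125), (127, 127), (128, 116), (129, 128), (130, 121), (131, 121), (132, 129), (133, 129), (134, 109), (135, 251), (136, 276), (137, 274), (138, 263), (139, 272), (140, 270), (141, 266)]
382 [(0, 254), (1, 264), (2, 194), (3, 146), (4, 139), (5, 135), (6, 143), (7, 135), (8, 140), (9, 131), (10, 133), (11, 130), (12, 129), (13, 109), (14, 95), (15, 145), (16, 245), (17, 251), (122, 130), (123, 132), (124, 130), (125, 137), (126, 124), (127, 127), (128, 109), (129, 290), (130, 309), (131, 283), (132, 287), (133, 273), (134, 271), (135, 272), (136, 268), (137, 278), (138, 273), (139, 273), (140, 274), (141, 269)]
```

```bash
python3 - <<'E'
from h import *
d=load('w4')
w=lambda u,v,z: onz(d,u,v,z)[:2]
for z in (85,95,100,105,110,115,120,125):
    n=w(362.6,131.3,z); f=w(366,8,z); L=np.linalg.norm(f-n)
    a=w(354,31,z);b=w(377,31,z); a2=w(350.7,154,z);b2=w(372.2,154,z)
    v=(a+b)/2-(a2+b2)/2
    print(z,L.round(1),'rod w',np.linalg.norm(b-a).round(1),np.linalg.norm(b2-a2).round(1),'mid',((n+f)/2).round(1),'yaw',np.degrees(np.arctan2(-v[0],v[1])).round(2))
fl=[w(305,25,16),w(305.9,160,16)];fr=[w(403,25,16),w(395,160,16)]
for p in (fl,fr): v=p[0]-p[1]; print('foot',p,np.degrees(np.arctan2(-v[0],v[1])))
X=np.array([np.cos(.275),np.sin(.275)])
print('foot lateral',[p@X for p in fl+fr],'centre', (fl[0]@X+fr[0]@X)/2,'rodmid lat',[((w(354,31,z)+w(377,31,z))/2)@X for z in (90,105,120)], np.array([537.4,14.1])@X)
E
```

```text
85 98.2 rod w 18.8 19.4 mid [540.1  15.7] yaw 16.01
95 95.0 rod w 18.2 18.7 mid [539.   14.8] yaw 16.01
100 93.4 rod w 17.9 18.4 mid [538.5  14.3] yaw 16.01
105 91.8 rod w 17.6 18.1 mid [538.   13.9] yaw 16.01
110 90.2 rod w 17.3 17.8 mid [537.4  13.4] yaw 16.01
115 88.6 rod w 17.0 17.5 mid [536.9  13. ] yaw 16.01
120 87.0 rod w 16.7 17.2 mid [536.3  12.5] yaw 16.01
125 85.4 rod w 16.4 16.8 mid [535.8  12.1] yaw 16.01
foot [array([476.78468179,  48.55265428]), array([513.67421081, -82.89743829])] 15.675991718251842
foot [array([570.94497931,  75.12480404]), array([608.76860491, -55.95187591])] 16.096080300937917
foot lateral [np.float64(472.0539161437434), np.float64(471.86245840313865), np.float64(569.8917449712563), np.float64(570.700684367382)] centre 520.9728305574998 rodmid lat [np.float64(523.2208981105658), np.float64(521.3010114398305), np.float64(519.3811247690952)] 521.0361130164963
```

jog_arm(motion=[0.06, 0.024, 0, 0, 0, -0.001, 0.13, 0.05, 0, 0, 0, -0.001, 0.195, 0.0753, 0.02, 0, 0, -0.001, 0.195, 0.0753, 0.036, 0, 0, -0.001, 0.195, 0.0753, 0.036, 0, 0, -0.001, 0.195, 0.0753, 0.036, 0, 0, -0.001, 0.195, 0.0753, 0.036, 0, 0, -0.001, 0.195, 0.0753, 0.036, 0, 0, -0.001, 0.195, 0.0753, 0.036, 0, 0, -0.001, 0.195, 0.0753, 0.036, 0, 0, -0.001])

```text
time_s: 4.93
tcp_pos: [538.6, 13.9, 196.5]
ee_rot: [[-0.273, 0.962, 0.001], [0.962, 0.273, -0.0], [-0.001, 0.001, -1.0]]
ft_force: [1.0, -0.1, -0.6]
width: 11.6
gripper_force: 45.0
```

```bash
python3 - <<'E'
from h import *
d=snap('wrist','w5'); s=d['s']; print(s['time_s'],s['tcp_pos'],s['ee_rot'].round(4),s['width'],s['gripper_force'],s['ft_force'])
c=d['image'][60:260,180:460].astype(float); c=255*(c/255)**0.5
cv2.imwrite('pics/w5c.png',cv2.resize(c.astype('uint8'),None,fx=2.8,fy=2.8)[:,:,::-1])
E
```

```text
4.9333 [538.55452676  13.92328333 196.47968128] [[-2.73e-01  9.62e-01  9.00e-04]
 [ 9.62e-01  2.73e-01 -3.00e-04]
 [-5.00e-04  8.00e-04 -1.00e+00]] 11.611147907803055 44.99961018562317 [ 1.04958434 -0.07140758 -0.58006053]
```

View pics/w5c.png

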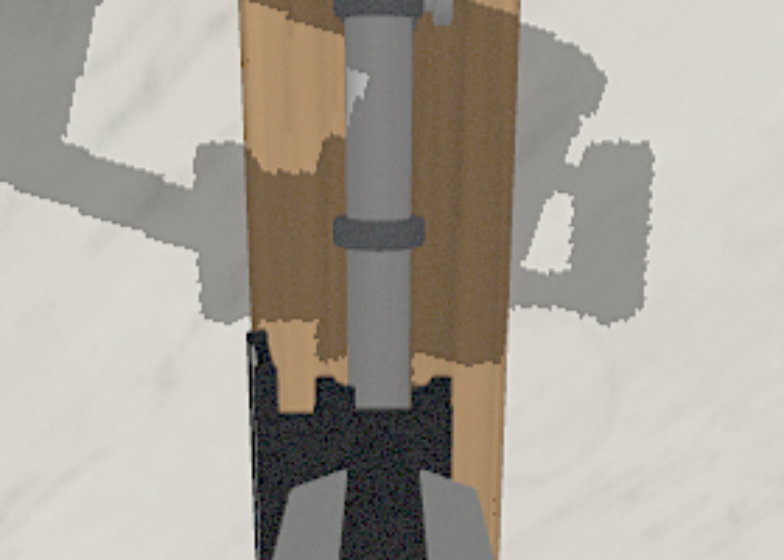

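The close view shows the rod centred (crop column 383) under the holder (crown 317–453, centre 385), with the collar clear at row 232. I'm descending and feeling for the rod.

jog_arm(motion=[-0.0002, -0.001, 0.012, 0, 0, 0, -0.0002, -0.001, 0.024, 0, 0, 0, -0.0002, -0.001, 0.036, 0, 0, 0, -0.0002, -0.001, 0.048, 0, 0, 0, -0.0002, -0.001, 0.056, 0, 0, 0, -0.0002, -0.001, 0.056, 0, 0, 0, -0.0002, -0.001, 0.056, 0, 0, 0])

```text
time_s: 5.57
tcp_pos: [537.6, 14.7, 167.4]
ee_rot: [[-0.275, 0.962, -0.001], [0.962, 0.275, 0.0], [0.0, -0.001, -1.0]]
ft_force: [-0.5, -0.9, -1.6]
width: 11.4
gripper_force: 45.0
```

jog_arm(motion=[0, 0, 0.004, 0, 0, 0, 0, 0, 0.008, 0, 0, 0, 0, 0, 0.012, 0, 0, 0, 0, 0, 0.016, 0, 0, 0, 0, 0, 0.016, 0, 0, 0, 0, 0, 0.016, 0, 0, 0])

```text
time_s: 6.07
tcp_pos: [537.7, 14.7, 159.8]
ee_rot: [[-0.274, 0.962, -0.0], [0.962, 0.274, -0.0], [0.0, -0.0, -1.0]]
ft_force: [0.8, -0.4, -0.1]
width: 11.9
gripper_force: 45.0
```

jog_arm(motion=[0, 0, 0.003, 0, 0, 0, 0, 0, 0.006, 0, 0, 0, 0, 0, 0.009, 0, 0, 0, 0, 0, 0.012, 0, 0, 0, 0, 0, 0.012, 0, 0, 0, 0, 0, 0.012, 0, 0, 0])

```text
time_s: 6.57
tcp_pos: [537.7, 14.7, 153.8]
ee_rot: [[-0.274, 0.962, -0.0], [0.962, 0.274, -0.0], [0.0, -0.0, -1.0]]
ft_force: [0.3, 0.3, -0.2]
width: 11.8
gripper_force: 45.0
```

jog_arm(motion=[0, 0, 0.002, 0, 0, 0, 0, 0, 0.004, 0, 0, 0, 0, 0, 0.006, 0, 0, 0, 0, 0, 0.006, 0, 0, 0, 0, 0, 0.006, 0, 0, 0])

```text
time_s: 6.98
tcp_pos: [537.8, 14.7, 150.9]
ee_rot: [[-0.274, 0.962, -0.0], [0.962, 0.274, -0.0], [-0.0, -0.0, -1.0]]
ft_force: [0.2, -0.2, -0.9]
width: 11.6
gripper_force: 45.0
```

jog_arm(motion=[0, 0, 0.002, 0, 0, 0, 0, 0, 0.004, 0, 0, 0, 0, 0, 0.004, 0, 0, 0, 0, 0, 0.004, 0, 0, 0])

```text
time_s: 7.32
tcp_pos: [537.8, 14.7, 148.8]
ee_rot: [[-0.274, 0.962, -0.0], [0.962, 0.274, -0.0], [0.0, -0.0, -1.0]]
ft_force: [-0.8, -0.5, -0.9]
width: 11.8
gripper_force: 45.0
```

Not touching yet. I'll use 1.5 mm steps, checking the force after each.

jog_arm(motion=[0, 0, 0.0015, 0, 0, 0, 0, 0, 0.003, 0, 0, 0, 0, 0, 0.003, 0, 0, 0, 0, 0, 0.003, 0, 0, 0])

```text
time_s: 7.65
tcp_pos: [537.8, 14.6, 147.4]
ee_rot: [[-0.274, 0.962, -0.0], [0.962, 0.274, -0.0], [-0.0, -0.0, -1.0]]
ft_force: [-0.8, -0.1, 0.2]
width: 12.2
gripper_force: 45.0
```

jog_arm(motion=[0, 0, 0.0015, 0, 0, 0, 0, 0, 0.003, 0, 0, 0, 0, 0, 0.003, 0, 0, 0, 0, 0, 0.003, 0, 0, 0])

```text
time_s: 7.98
tcp_pos: [537.5, 14.4, 146.3]
ee_rot: [[-0.274, 0.962, -0.0], [0.962, 0.274, -0.001], [-0.0, -0.001, -1.0]]
ft_force: [-1.6, -0.7, 2.8]
width: 11.6
gripper_force: 45.0
```

jog_arm(motion=[0, 0, 0.0015, 0, 0, 0, 0, 0, 0.003, 0, 0, 0, 0, 0, 0.003, 0, 0, 0, 0, 0, 0.003, 0, 0, 0])

```text
time_s: 8.32
tcp_pos: [537.4, 14.4, 145.5]
ee_rot: [[-0.274, 0.962, -0.0], [0.962, 0.274, -0.001], [-0.001, -0.0, -1.0]]
ft_force: [-4.6, -1.1, 6.0]
width: 11.5
gripper_force: 45.0
```

Contact is at TCP z of about 147, so the rod axis is near 106.5, matching the picture. The sideways force says to shift about 1 mm towards −x.

jog_arm(motion=[0, -0.001, 0, 0, 0, 0, 0, -0.002, 0, 0, 0, 0, 0, -0.002, 0.001, 0, 0, 0, 0, -0.002, 0.002, 0, 0, 0, 0, -0.002, 0.002, 0, 0, 0, 0, -0.002, 0.002, 0, 0, 0])

```text
time_s: 8.82
tcp_pos: [537.3, 14.3, 145.5]
ee_rot: [[-0.274, 0.962, 0.002], [0.962, 0.274, -0.0], [-0.001, 0.002, -1.0]]
ft_force: [-3.7, -1.2, 7.5]
width: 11.8
gripper_force: 45.0
```

jog_arm(motion=[0, -0.001, 0, 0, 0, 0, 0, -0.002, 0, 0, 0, 0, 0, -0.002, 0.001, 0, 0, 0, 0, -0.002, 0.002, 0, 0, 0, 0, -0.002, 0.002, 0, 0, 0, 0, -0.002, 0.002, 0, 0, 0])

```text
time_s: 9.32
tcp_pos: [537.1, 14.2, 145.2]
ee_rot: [[-0.275, 0.962, 0.005], [0.962, 0.275, -0.0], [-0.001, 0.004, -1.0]]
ft_force: [-2.8, 0.1, 8.7]
width: 11.7
gripper_force: 45.0
```

jog_arm(motion=[0, -0.001, 0.002, 0, 0, 0, 0, -0.001, 0.004, 0, 0, 0, 0, -0.001, 0.006, 0, 0, 0, 0, -0.001, 0.006, 0, 0, 0, 0, -0.001, 0.006, 0, 0, 0])

```text
time_s: 9.73
tcp_pos: [537.2, 14.0, 143.8]
ee_rot: [[-0.275, 0.962, 0.007], [0.962, 0.275, -0.0], [-0.002, 0.006, -1.0]]
ft_force: [-3.7, 0.2, 14.0]
width: 11.5
gripper_force: 45.0
```

jog_arm(motion=[0, 0, 0.0015, 0, 0, 0, 0, 0, 0.003, 0, 0, 0, 0, 0, 0.003, 0, 0, 0, 0, 0, 0.003, 0, 0, 0])

```text
time_s: 10.07
tcp_pos: [537.3, 13.9, 143.0]
ee_rot: [[-0.274, 0.962, 0.007], [0.962, 0.274, -0.001], [-0.003, 0.007, -1.0]]
ft_force: [-3.9, 0.2, 16.8]
width: 11.8
gripper_force: 45.0
```

jog_arm(motion=[0, 0, 0.001, 0, 0, 0, 0, 0, 0.002, 0, 0, 0, 0, 0, 0.002, 0, 0, 0, 0, 0, 0.002, 0, 0, 0])

```text
time_s: 10.4
tcp_pos: [537.3, 13.8, 141.8]
ee_rot: [[-0.274, 0.962, 0.007], [0.962, 0.274, -0.001], [-0.003, 0.007, -1.0]]
ft_force: [-3.5, -0.2, 15.4]
width: 11.8
gripper_force: 45.0
```

jog_arm(motion=[0, 0, 0.001, 0, 0, 0, 0, 0, 0.002, 0, 0, 0, 0, 0, 0.002, 0, 0, 0, 0, 0, 0.002, 0, 0, 0])

```text
time_s: 10.73
tcp_pos: [537.2, 13.8, 138.6]
ee_rot: [[-0.274, 0.962, 0.006], [0.962, 0.274, -0.001], [-0.002, 0.005, -1.0]]
ft_force: [-0.9, -0.2, 6.0]
width: 11.7
gripper_force: 45.0
```

jog_arm(motion=[0, 0, 0.001, 0, 0, 0, 0, 0, 0.002, 0, 0, 0, 0, 0, 0.002, 0, 0, 0, 0, 0, 0.002, 0, 0, 0, 0, 0, 0.002, 0, 0, 0])

```text
time_s: 11.15
tcp_pos: [536.6, 14.0, 134.4]
ee_rot: [[-0.274, 0.962, 0.002], [0.962, 0.274, 0.0], [-0.001, 0.002, -1.0]]
ft_force: [4.9, -0.9, -2.7]
width: 11.7
gripper_force: 45.0
```

jog_arm(motion=[0, 0, 0.001, 0, 0, 0, 0, 0, 0.002, 0, 0, 0, 0, 0, 0.002, 0, 0, 0, 0, 0, 0.002, 0, 0, 0, 0, 0, 0.002, 0, 0, 0])

```text
time_s: 11.57
tcp_pos: [536.6, 14.0, 134.4]
ee_rot: [[-0.274, 0.962, 0.003], [0.962, 0.274, -0.0], [-0.001, 0.003, -1.0]]
ft_force: [5.8, -0.7, -0.5]
width: 11.8
gripper_force: 45.0
```

It snapped in: the force dropped and z holds at 134.4. I'll relieve the sideways load and press lightly to confirm the hard stop.

jog_arm(motion=[0, 0.002, 0.001, 0, 0, 0, 0, 0.004, 0.002, 0, 0, 0, 0, 0.004, 0.004, 0, 0, 0, 0, 0.004, 0.006, 0, 0, 0, 0, 0.004, 0.006, 0, 0, 0, 0, 0.004, 0.006, 0, 0, 0])

```text
time_s: 12.07
tcp_pos: [536.8, 14.0, 134.3]
ee_rot: [[-0.274, 0.962, 0.0], [0.962, 0.274, -0.001], [-0.001, -0.0, -1.0]]
ft_force: [-2.9, -1.0, 12.5]
width: 11.8
gripper_force: 45.0
```

Hard stop confirmed at 12.5 N with no further travel, tool upright. Now I'll unload, open and retreat.

jog_arm(motion=[0, -0.001, -0.003, 0, 0, 0, 0, -0.001, -0.007, 0, 0, 0, 0, -0.001, -0.007, 0, 0, 0, 0, -0.001, -0.007, 0, 0, 0])

```text
time_s: 12.4
tcp_pos: [536.7, 14.0, 134.4]
ee_rot: [[-0.274, 0.962, -0.001], [0.962, 0.274, -0.001], [-0.001, -0.001, -1.0]]
ft_force: [2.5, -2.3, 1.3]
width: 11.8
gripper_force: 45.0
```

jog_arm(motion=[0, 0, 0, 0, 0, 0, 0, 0, 0, 0, 0, 0, 0, 0, 0, 0, 0, 0, 0, 0, 0, 0, 0, 0, 0, 0, 0, 0, 0, 0, 0, 0, 0, 0, 0, 0, 0, 0, 0, 0, 0, 0, 0, 0, 0, 0, 0, 0], claw=-0.2)

```text
time_s: 13.07
tcp_pos: [536.8, 14.4, 134.4]
ee_rot: [[-0.274, 0.962, -0.0], [0.962, 0.274, -0.0], [0.0, -0.0, -1.0]]
ft_force: [-0.3, 0.4, 0.6]
width: 56.0
gripper_force: 0.0
```

Released; I'm lifting away, then backing off towards −y for a look.

jog_arm(motion=[0, 0, -0.05, 0, 0, 0, 0, 0, -0.12, 0, 0, 0, 0, 0, -0.2, 0, 0, 0, -0.05, -0.01, -0.24, 0, 0, 0, -0.12, -0.02, -0.24, 0, 0, 0, -0.18, -0.03, -0.24, 0, 0, 0, -0.2, -0.04, -0.24, 0, 0, 0, -0.2, -0.04, -0.24, 0, 0, 0, -0.2, -0.04, -0.24, 0, 0, 0, -0.2, -0.04, -0.24, 0, 0, 0])

```text
time_s: 13.9
tcp_pos: [544.9, -86.1, 254.2]
ee_rot: [[-0.275, 0.961, -0.0], [0.961, 0.275, 0.001], [0.001, -0.0, -1.0]]
ft_force: [-0.7, 0.2, 0.3]
width: 56.5
gripper_force: 0.0
```

```bash
python3 - <<'E'
from h import *
d=snap('wrist','w6'); t=snap('side','s6')
s=d['s']; print(s['time_s'],s['tcp_pos'],s['ft_force'])
a=cv2.resize(d['image'][0:220,230:510],(560,440)); b=cv2.resize(t['image'][160:270,300:360],(240,440),interpolation=cv2.INTER_CUBIC)
c=np.hstack([a,b]).astype(float); c=255*(c/255)**.5
cv2.imwrite('pics/fin.png',c.astype('uint8')[:,:,::-1])
E
```

```text
13.9 [544.8657008  -86.0725583  254.24261228] [-0.68488017  0.15372827  0.31474882]
```

View pics/fin.png

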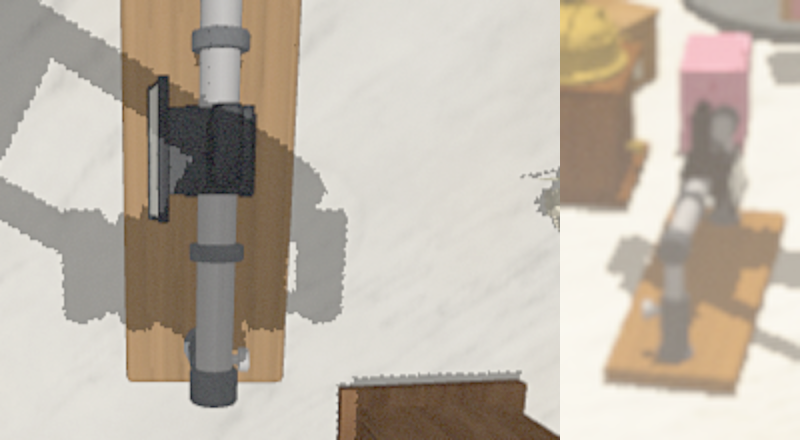

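The picture shows the holder seated on the rod between the middle collars (rows 40 and 252). The stem is upright and the ticket plate is at column 158, on the robot's side. Nothing is touching it.

```bash
python3 -c "
from plant import env
print(env.sign_off())"
```

```text
the job is handed in; nothing more can be done
None
```

The holder is snapped fully home on the rail between the two middle collars, upright with its ticket facing the robot; the highest push I read was 16.8 N, it has been released, the job took about 14 s, and it is handed in with the verdict not shown.

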